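Close a cell-migration chamber and hold it pressed on its gasket

ROBOT

A 6-joint arm with a two-finger parallel gripper is mounted at the origin on the work surface. World frame = base frame: x ahead of the robot, y to its left, z up, the work surface at z = 0. Lengths are in m, angles in rad, forces in N, time in s.
With the tool pointing down it reaches from about 0.3 to 0.775 m from the base axis. Payload 14.6 kg.
Tool frame: the origin (TCP) lies at the very end of the fingers, on their centre line; the grasp point (between the pads) lies ctrl.grip_point_offset behind it (ctrl.grip_point_offset is the distance from the TCP to the grasp point, in m); y points along the fingers, z is the direction in which the jaws open and shut, and the axes are right-handed (so a half turn about y gives the same grasp; the last joint's range is limited). The gripper opens to 94 mm and grips with 3 to 60 N. Pads are 16 mm wide; open, the fingers measure 119 mm over their backs; the gripper's body (75 mm by 177 mm) begins 78 mm behind the grasp point.
Start: joints at [1.124, 0.3, 1.521, -0, 1.321, -0.067], TCP at [0.204, 0.511, 0.205] pointing down, gripper open.
Joint ranges: [-3.03, 3.03], [-0.79, 2.21], [0.23, 2.52], [-1.04, 4.18], [0, 3.07], [-2.55, 2.55]. Speed limits (rad/s): [2.22, 2.22, 2.57, 3.14, 3.14, 3.14].

INTERFACE

Orientations are given as a unit quaternion [w, x, y, z].
In Python, from station import ctrl, viewer gives the robot as it stands.
- The arm moves only by the tool servo_tool, never from a script. Its argument "commands" is a list that holds one entry, the list of rows, each a list of 7 numbers: the shift along the tool's x, y, z in m, then the turn, a rotation vector about the tool's x, y, z in degrees, then the closure, from 0 (fully open) to 1 (shut). In form: [[[dx, dy, dz, rx, ry, rz, gripper], ...]]. A call has 1 to 20 rows; each row is the pose to reach, as a shift and turn from the pose commanded when the call began, along the tool's axes at that moment; what a row does not reach only later rows make up. A row lasts 1/10 s, in which the tool goes at most 50 mm and 8.59 degrees, less where a joint would pass 70% of its speed; a pose out of reach is approached as far as the arm can. A call with a gripper value outside its range is refused whole. The fingers move at their own pace and stop on an object; the grip force is fixed at half the most. Time passes only in rows, so rows that repeat a pose let the fingers close. It gives the time, the measured TCP pose, the force and the opening at its end, in the units of the state.
- ctrl.read_state(): the state, without advancing time (a new reading comes with each control period).
- viewer.camera(name): name is "side" or "top"; returns a dict with "img" (384x512x3 uint8, blue, green, red), "depth" (384x512 float32, m along the optical axis (not along the pixel's ray), 0 where there is no reading), "fx", "fy", "cx", "cy" (pixels), "pose" (4x4, takes a point from camera to world coordinates). Camera axes: x right, y down, z forward; pixel columns grow to the right and rows downward; lengths in m; the calibration is good to about 2 mm. A picture is of the moment at which its call begins.
- ctrl.close_job(): hands the job in, once; it reports no verdict.
The state is a dict: "t": time; "joint_pos": joint angles; "joint_vel": joint speeds; "joint_torque": joint torques, N m; "tool_pos": TCP position; "orientation": TCP orientation; "wrist_force": force on the tool from outside, world axes, zero at the start; "moment": the same for the moment, N m; "width": finger opening in m.
Only numpy, scipy, OpenCV 4.12 (cv2) and the standard library are available. Lean on these libraries where they do the work, as an engineer would, in place of code of your own. Each camera call takes 0.05 s, during which the arm holds its last target. There are 200 camera calls.

TASK

The bottom plate of the cell-migration chamber stands loaded on the bench: take its top plate (the long one that matches it, not the short one), lower it the right way round over the two steel dowels without dropping it, and press it fully home, firmly but without ramming it, so that the springy gasket is squeezed flat. Finish while still holding the top plate pressed down there, hands on, so that I can slip the clips on; keep the bottom plate where it stands and leave everything else alone.

Things in the scene. Friction and masses are not known exactly. Their poses are not given: they have to be found in the camera images.
- bottom_plate: Chamber bottom plate: loose white plastic block, 120 (its x) x 50 (its y) x 20 mm, 0.3 kg, flat on the bench; origin at the centre of its underside, z up. The outer 20 mm at each end are flat lands 24 mm above the underside, each with an upright steel dowel: one on the centre line (x -50, y 0 mm), one off it (x +50, y +14 mm), so the top plate fits one way round only.
- gasket_top (a point): Centre of the top of the black springy sponge gasket between the bottom plate's lands, 76 x 46 mm. Unloaded its top is 28 mm above the bottom plate's underside, 4 mm proud of the lands (this point stays there). It starts to give at about 4 N and is squeezed level with the lands at about 12 N; beyond that the top plate rests on the hard lands.
- dowel_mid (a point): Foot of the bottom plate's centre-line dowel, on the land, 24 mm above the underside. The dowel is 6 mm in diameter and stands 14 mm up from here, the last 4 mm tapering to 2 mm.
- dowel_off (a point): Foot of the bottom plate's off-centre dowel, on the land, 24 mm above the underside; same dowel, 6 mm in diameter, 14 mm tall, tapered tip.
- top_plate: Top plate that belongs on it: loose white plastic plate, 120 (its x) x 56 (its y) x 16 mm, 0.1 to 0.2 kg, 4 x 12 small dark wells, lying right side up; origin at the centre of its underside, z up. Grip it across the 56 mm (flat upright sides). Home: axes along the bottom plate's, underside 24 mm above that plate's underside, overhanging it 3 mm along each long side.
- hole_mid (a point): On the top plate: mouth, in the plane of its underside, of the centre-line through hole (x -50, y 0 mm), 7.5 mm in diameter. It meets dowel_mid when home.
- hole_off (a point): On the top plate: mouth, in the plane of its underside, of the off-centre through hole (x +50, y +14 mm), 7.5 mm in diameter. It meets dowel_off when home.
- short_plate: Top plate of another, shorter chamber, which does not fit here: same white plastic, 96 x 56 x 16 mm, 4 x 8 wells, dowel holes only 76 mm apart lengthwise; lying flat, origin at the centre of its underside. Leave it.
- clip_dish: Bystander: glass dish, 60 mm across and 14 mm high, with four steel spring clips in it; origin at its underside. Leave it.
- timer: Bystander: flat white bench timer, 60 x 60 x 16 mm; origin at its underside. Leave it.
- sample_cup: Bystander: small clear specimen cup with a red screw cap, 48 mm across and 46 mm high; origin at its underside. Leave it.
- forceps: Bystander: steel filter forceps lying flat, 110 mm long; origin at its underside. Leave it.
- slide_box: Bystander: blue slide box, 83 x 100 x 30 mm; origin at its underside. Leave it.
- pipette: Bystander: hand pipette lying flat, about 265 mm long and 26 mm thick; origin at its underside. Leave it.
- filter_box: Bystander: small cardboard box of filters, 70 x 95 x 28 mm; origin at its underside. Leave it.
Not all that is in view belongs to the job. Leave any turquoise look-alike of the top_plate alone. What is shaped like the bottom_plate but pink is not meant.

How it is judged:
At the end, for the whole second after the job is handed in: Fingers still pressing, nothing moving: each hole within 2.5 mm (level) of its dowel; top plate's underside at both holes below 25.5 mm above the bottom plate's underside (home: 24); at least 6 N between the plates, 3 N from the fingers; bottom plate flat on the bench; for the last second (horizontal distance between hole_mid and dowel_mid below 0.0025 m and horizontal distance between hole_off and dowel_off below 0.0025 m and z of each of hole_mid, hole_off in the frame of bottom_plate below 0.0255 m and contact force between top_plate and bottom_plate above 6 N and contact force between the fingers and top_plate above 3 N and linear speed of top_plate below 0.01 m/s and height (world z) of bottom_plate below 0.004 m and angle between bottom_plate's own z axis and vertical below 0.05 rad); the arm keeps its last pose, push and grip.
It fails at once if the plates are crushed together with more than 60 N (contact force between top_plate and bottom_plate above 60 N).
It fails at once if the top plate is dropped (falls more than about 6 mm out of the fingers) (linear speed of top_plate above 0.35 m/s and contact force between the fingers and top_plate below 0.05 N).
It fails at once if the bottom plate is shoved more than 30 mm or tipped (distance of bottom_plate from where it was at the start of the episode above 0.03 m or angle between bottom_plate's own z axis and vertical above 0.2 rad).
It fails at once if the short plate or another bystander is moved more than 30 mm (distance of any of short_plate, clip_dish, timer, sample_cup, forceps, slide_box, pipette, filter_box from where it was at the start of the episode above 0.03 m).
It also fails if it takes over 45 s, if anything falls off the work surface, if the arm or the gripper's body presses on something with over 40 N, if the wrist force passes 120 N, or if a joint passes its speed limit or range.

## Working session

There is one attempt and no reset: what is moved stays moved. The work goes in short steps, Python scripts to look and compute and a tool call to move; the robot and the scene stay as the last step left them, time stands still between calls to the robot, and variables do not carry over. Pictures are saved under pics/ and viewed, about 8 in all and at most 12, crops included, and the job is handed in when it is done.

Besides the shell and the picture viewer there is one more tool, called by a JSON object that holds its "method" and its "body", one argument or row to a line. servo_tool: Moves the arm, as the interface text tells. Its arguments: {"type":"object","properties":{"commands":{"type":"array"}},"required":["commands"]}

```bash
mkdir -p pics; python3 - <<'E'
from station import ctrl, viewer
import cv2,pickle
s=ctrl.read_state(); print({k:s[k] for k in('t','tool_pos','orientation','wrist_force','width')}, ctrl.grip_point_offset)
for n in('top','side'):
    c=viewer.camera(n); pickle.dump(c,open(n+'0.pkl','wb')); cv2.imwrite(f'pics/{n}0.png',cv2.resize(c['img'],(768,576)))
    print(n,c['fx'],c['cx'],c['cy'],c['pose'].round(3).tolist())
E
```

```text
{'t': 0.0, 'tool_pos': array([0.20379132, 0.51055705, 0.20486814]), 'orientation': array([-0.69399407,  0.69479841, -0.1335679 ,  0.13336797]), 'wrist_force': array([-0.94681239,  0.66536774, -0.11165951]), 'width': 0.09413173709912116} 0.0188
top 478.43840045900157 253.04182146520293 193.27621472286657 [[-0.001, -0.989, 0.146, 0.4], [-1.0, 0.001, 0.0, 0.065], [-0.0, -0.146, -0.989, 1.312], [0.0, 0.0, 0.0, 1.0]]
side 423.3517609259058 254.45366501340558 186.27397962985899 [[0.985, -0.098, 0.14, 0.427], [-0.17, -0.635, 0.754, -0.787], [0.015, -0.766, -0.642, 0.74], [0.0, 0.0, 0.0, 1.0]]
```

View pics/top0.png

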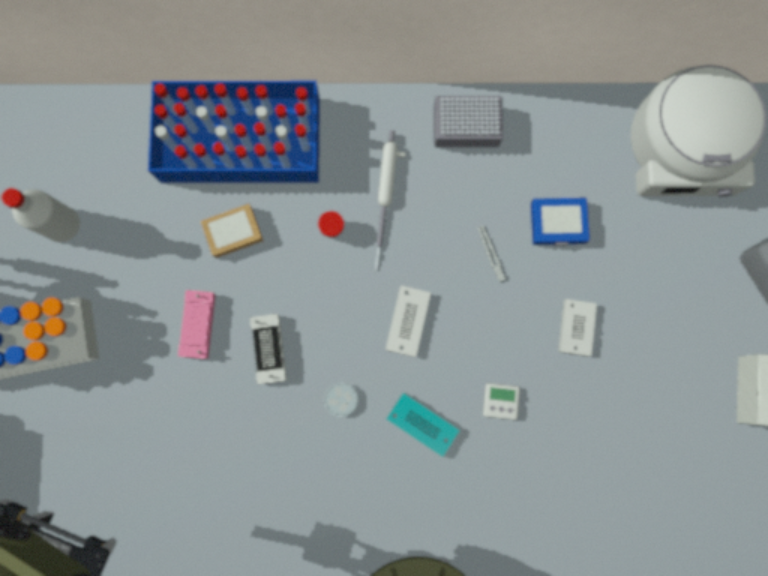

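View pics/side0.png

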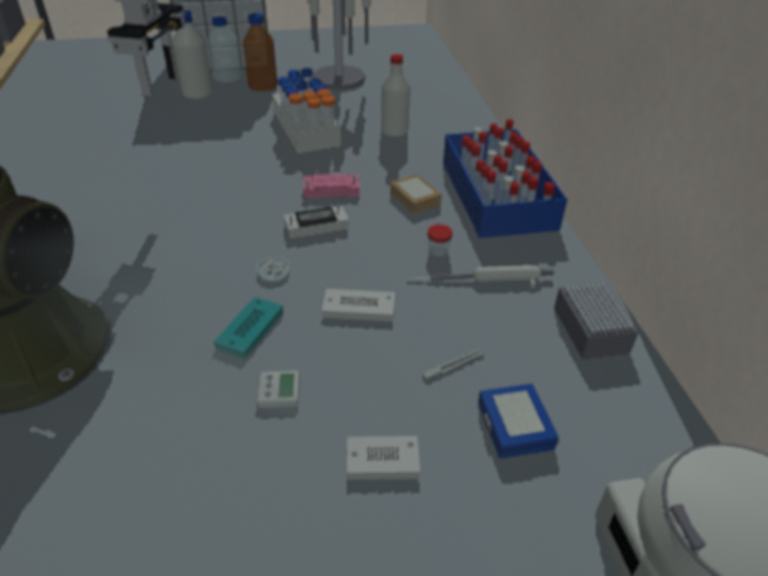

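The top view shows the loaded bottom plate at (268,349), the long top plate at (409,321) and the short one at (578,328). The turquoise and pink decoys are to be ignored. Next I crop both plates to see the holes and dowels.

```bash
cat > h.py <<'E'
import numpy as np,cv2,pickle
def ray(c,uv,z):
    uv=np.atleast_2d(uv).astype(float); d=np.c_[(uv[:,0]-c['cx'])/c['fx'],(uv[:,1]-c['cy'])/c['fy'],np.ones(len(uv))]
    R,t=c['pose'][:3,:3],c['pose'][:3,3]; d=d@R.T; return t+d*((z-t[2])/d[:,2])[:,None]
def proj(c,P):
    P=np.atleast_2d(P); q=(P-c['pose'][:3,3])@c['pose'][:3,:3]; return np.c_[q[:,0]/q[:,2]*c['fx']+c['cx'],q[:,1]/q[:,2]*c['fy']+c['cy']]
def crop(c,x,y,w,h,s): return cv2.resize(c['img'][y:y+h,x:x+w],None,fx=s,fy=s,interpolation=cv2.INTER_CUBIC)
E
python3 - <<'E'
from h import *
t=pickle.load(open('top0.pkl','rb'));s=pickle.load(open('side0.pkl','rb'))
a=np.hstack([crop(t,160,202,40,60,6),crop(t,250,185,40,60,6)])
b=np.hstack([crop(s,185,132,50,30,4.8),crop(s,210,185,60,30,4)])
b=np.hstack([crop(s,185,132,50,32,5),crop(s,210,187,46,32,5)])
print(a.shape,b.shape)
cv2.imwrite('pics/crop.png',np.vstack([a,b]))
for n,(x,y) in dict(bot=(178,232),top=(272,214),short=(385,218)).items():
    g=t['img'].min(2); m=np.zeros_like(g); sl=np.s_[y-32:y+32,x-26:x+26]
    m[sl]=(g[sl]>np.where(True,165,0)).astype('u1')*255
    m=cv2.morphologyEx(m,cv2.MORPH_CLOSE,np.ones((15,15)) if n=='bot' else np.ones((7,7)))
    C=max(cv2.findContours(m,0,2)[0],key=cv2.contourArea)[:,0]
    z=.024 if n=='bot' else .016
    W=ray(t,C,z)[:,:2].astype('f4'); print(n,cv2.minAreaRect(W*1000), g[sl].max(),np.median(g[sl]))
    dd=t['depth'][y-3:y+3,x-3:x+3]; print(np.median(dd))
E
```

```text
Traceback (most recent call last):
ValueError: all the input array dimensions except for the concatenation axis must match exactly, but along dimension 0, the array at index 0 has size 144 and the array at index 1 has size 120
```

```bash
cat > m.py <<'E'
from h import *
t=pickle.load(open('top0.pkl','rb'));s=pickle.load(open('side0.pkl','rb'))
a=np.hstack([crop(t,160,202,40,60,6),crop(t,250,185,40,60,6)])
b=np.hstack([crop(s,185,132,48,32,5),crop(s,212,187,48,32,5)])
cv2.imwrite('pics/crop.png',np.vstack([a,b]))
for n,(x,y) in dict(bot=(178,232),top=(272,214),short=(385,218)).items():
    g=t['img'].min(2); m=np.zeros_like(g); sl=np.s_[y-32:y+32,x-26:x+26]
    m[sl]=(g[sl]>165).astype('u1')*255
    m=cv2.morphologyEx(m,cv2.MORPH_CLOSE,np.ones((15,15)) if n=='bot' else np.ones((7,7)))
    C=max(cv2.findContours(m,0,2)[0],key=cv2.contourArea)[:,0]
    z=.024 if n=='bot' else .016
    W=ray(t,C,z)[:,:2].astype('f4'); print(n,cv2.minAreaRect(W*1000), g[sl].max(),np.median(g[sl]))
E
python3 m.py
```

```text
bot ((535.5616455078125, 275.6105041503906), (21.205631256103516, 51.81704330444336), 8.107365608215332) 196 151.0
top ((536.402587890625, 15.615447998046875), (57.662681579589844, 122.2274398803711), 76.50411987304688) 196 153.0
short ((524.36083984375, -292.1123046875), (58.77255630493164, 96.97444152832031), 81.67359161376953) 194 152.0
```

View pics/crop.png

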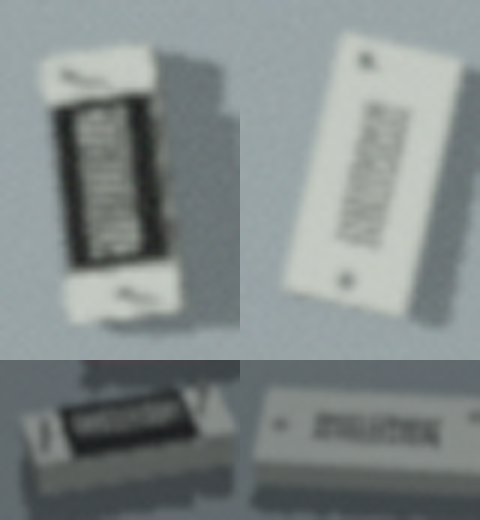

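Both plates turn out to have the off-centre feature at the far (+x) end on the left (+y). The top plate's yaw is about -13.5° and the bottom plate's about +7°, so no half turn is needed. I'll refine the poses now.

```bash
cat >> h.py <<'E'
def blobs(c,x0,y0,x1,y1,thr=170,k=4,amin=60):
    """hull centroids of bright blobs in a window, subpixel via upsampling (full-image pixels)"""
    g=crop(c,x0,y0,x1-x0,y1-y0,k).min(2); m=(g>thr).astype('u1')*255
    out=[]
    for C in cv2.findContours(m,0,2)[0]:
        if cv2.contourArea(C)<amin*k*k: continue
        H=cv2.convexHull(C); M=cv2.moments(H); u=np.array([M['m10']/M['m00'],M['m01']/M['m00']])
        out.append(((u+.5)/k-.5+[x0,y0],(H[:,0]+.5)/k-.5+[x0,y0]))
    return sorted(out,key=lambda b:b[0][1])
def yawof(v): return np.degrees(np.arctan2(v[1],v[0]))
E
cat > m2.py <<'E'
from h import *
t=pickle.load(open('top0.pkl','rb'))
for thr in(165,172,178):
    B=blobs(t,160,202,200,262,thr); L=[ray(t,b[0],.024)[0,:2] for b in B]
    for b in B: print('  land',(cv2.minAreaRect((ray(t,b[1],.024)[:,:2]*1000).astype('f4'))))
    if len(L)==2: print('bot c',(L[0]+L[1])/2,'yaw',yawof(L[0]-L[1]),'len',np.linalg.norm(L[0]-L[1]))
    for b in blobs(t,245,183,293,245,thr,amin=300):
        print('top c',ray(t,b[0],.016)[0],cv2.minAreaRect((ray(t,b[1],.016)[:,:2]*1000).astype('f4')))
# holes of the top plate (dark spots), at top face height
for n,(x,y) in dict(off=(311,195),mid=(308,232)).items(): pass
g=t['img'].min(2).astype(float)
for n,(u,v) in dict(off=(250+127/6,185+62/6),mid=(250+106/6,185+280/6)).items():
    u,v=int(round(u)),int(round(v)); w=np.clip(178-g[v-2:v+3,u-2:u+3],0,None); Y,X=np.mgrid[v-2:v+3,u-2:u+3]
    p=[(w*X).sum()/w.sum(),(w*Y).sum()/w.sum()]; print(n,p,ray(t,p,.016)[0])
E
python3 m2.py
python3 -c "
from station import ctrl
from scipy.spatial.transform import Rotation as R
q=ctrl.read_state()['orientation'];print(R.from_quat(q,scalar_first=True).as_matrix().round(3))"
```

```text
land ((535.4682006835938, 275.8506164550781), (22.24982261657715, 52.014339447021484), 9.149513244628906)
  land ((434.8804626464844, 262.2573547363281), (21.71535873413086, 51.716373443603516), 7.029026985168457)
bot c [0.48521004 0.26913753] yaw 7.503736170637695 len 0.10077961583259411
top c [0.53579387 0.0157481  0.016     ] ((536.109130859375, 15.835586547851562), (58.36970901489258, 123.43057250976562), 76.55896759033203)
  land ((535.3463134765625, 275.33721923828125), (20.611183166503906, 50.486263275146484), 9.005690574645996)
  land ((435.58929443359375, 262.0189208984375), (20.3604793548584, 50.058998107910156), 8.65147876739502)
bot c [0.48517523 0.2689171 ] yaw 7.500129165919193 len 0.10042013871894488
top c [0.5356814  0.01549493 0.016     ] ((536.154541015625, 15.415794372558594), (56.41508865356445, 121.09105682373047), 76.61432647705078)
  land ((535.0848999023438, 275.1841125488281), (19.273269653320312, 48.97900390625), 8.51236343383789)
  land ((435.6236267089844, 261.7830505371094), (19.246484756469727, 48.87808609008789), 8.65081787109375)
bot c [0.48509428 0.26871496] yaw 7.508447943797886 len 0.10024105998103608
top c [0.53560737 0.01544439 0.016     ] ((535.9967041015625, 15.359214782714844), (55.0081787109375, 119.49407196044922), 76.57941436767578)
off [np.float64(270.64835164835165), np.float64(194.73076923076923)] [0.58710956 0.01725693 0.016     ]
mid [np.float64(267.1907894736842), np.float64(231.30921052631578)] [0.48710367 0.02728295 0.016     ]
[[ 0.929 -0.     0.371]
 [-0.371 -0.001  0.929]
 [-0.    -1.    -0.001]]
```

{"method": "servo_tool", "body": {
  "commands": [
    [[0.492,0.085,-0.337,0,-8.4,0,0],[0.492,0.085,-0.337,0,-8.4,0,0],[0.492,0.085,-0.337,0,-8.4,0,0],[0.492,0.085,-0.337,0,-8.4,0,0],[0.492,0.085,-0.337,0,-8.4,0,0],[0.492,0.085,-0.337,0,-8.4,0,0],[0.492,0.085,-0.337,0,-8.4,0,0],[0.492,0.085,-0.337,0,-8.4,0,0],[0.492,0.085,-0.337,0,-8.4,0,0],[0.492,0.085,-0.337,0,-8.4,0,0],[0.492,0.085,-0.337,0,-8.4,0,0],[0.492,0.085,-0.337,0,-8.4,0,0],[0.492,0.085,-0.337,0,-8.4,0,0],[0.492,0.085,-0.337,0,-8.4,0,0],[0.492,0.085,-0.337,0,-8.4,0,0],[0.492,0.085,-0.337,0,-8.4,0,0]]
  ]
}}

```text
t: 1.7
tool_pos: [0.5355, 0.0166, 0.1207]
orientation: [0.702, -0.702, 0.082, -0.082]
wrist_force: [0.3, -0.6, -0.1]
width: 0.0938
```

{"method": "servo_tool", "body": {
  "commands": [
    [[0,0.04,-0.001,0,0,0,0],[0,0.08,-0.001,0,0,0,0],[0,0.1,-0.001,0,0,0,0],[0,0.11,-0.001,0,0,0,0],[0,0.117,-0.001,0,0,0,0],[0,0.117,-0.001,0,0,0,0],[0,0.117,-0.001,0,0,0,0],[0,0.117,-0.001,0,0,0,1],[0,0.117,-0.001,0,0,0,1],[0,0.117,-0.001,0,0,0,1],[0,0.117,-0.001,0,0,0,1],[0,0.117,-0.001,0,0,0,1],[0,0.117,-0.001,0,0,0,1],[0,0.117,-0.001,0,0,0,1],[0,0.117,-0.001,0,0,0,1]]
  ]
}}

```text
t: 3.2
tool_pos: [0.5357, 0.0144, 0.0035]
orientation: [-0.702, 0.702, -0.082, 0.082]
wrist_force: [0.2, 1.2, 1.6]
width: 0.0554
```

{"method": "servo_tool", "body": {
  "commands": [
    [[0,-0.02,0,0,0,0,1],[0,-0.05,0,0,0,0,1],[0,-0.08,0,0,0,0,1],[-0.014,-0.08,0.03,0,-3,0,1],[-0.028,-0.08,0.06,0,-6,0,1],[-0.042,-0.08,0.09,0,-9,0,1],[-0.056,-0.08,0.12,0,-12,0,1],[-0.07,-0.08,0.15,0,-14,0,1],[-0.083,-0.08,0.18,0,-17,0,1],[-0.096,-0.08,0.21,0,-19,0,1],[-0.104,-0.08,0.228,0,-20.5,0,1],[-0.108,-0.08,0.236,0,-20.9,0,1],[-0.108,-0.08,0.236,0,-20.9,0,1],[-0.108,-0.07,0.236,0,-20.9,0,1],[-0.108,-0.06,0.236,0,-20.9,0,1],[-0.108,-0.05,0.236,0,-20.9,0,1],[-0.108,-0.05,0.236,0,-20.9,0,1],[-0.108,-0.05,0.236,0,-20.9,0,1]]
  ]
}}

```text
t: 5.0
tool_pos: [0.4851, 0.2687, 0.0531]
orientation: [-0.705, 0.706, 0.046, -0.047]
wrist_force: [0.4, 0.2, -0.7]
width: 0.0557
```

```bash
python3 - <<'E'
from station import ctrl, viewer
from h import *
print(ctrl.read_state()['wrist_force'])
for n in('top','side'):
    c=viewer.camera(n); pickle.dump(c,open(n+'1.pkl','wb'))
    if n=='top': a=crop(c,140,195,75,75,6)
    else: b=crop(c,165,100,75,75,6)
cv2.imwrite('pics/hover.png',cv2.resize(np.hstack([a,b]),(800,400)))
E
```

```text
[ 0.35981373  0.22920316 -0.74801301]
```

View pics/hover.png

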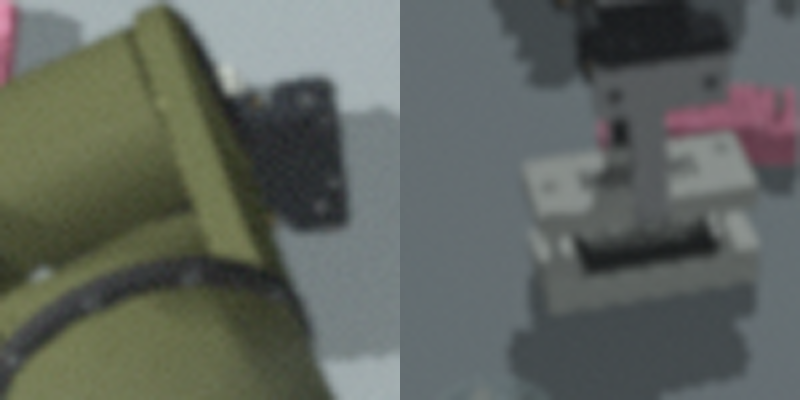

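The top view is blocked by the arm. The side view shows the held plate over the dowels, with its holes near crop (547,187) and (722,147). I'll measure the holes there and calibrate the side camera against the initial top-view poses.

```bash
cat > m3.py <<'E'
from h import *
s0=pickle.load(open('side0.pkl','rb'));s1=pickle.load(open('side1.pkl','rb'))
def pl(c,yaw,P): 
    a=np.radians(yaw); R=np.array([[np.cos(a),-np.sin(a)],[np.sin(a),np.cos(a)]]); return np.array(c)+np.array(P)@R.T
H=[[-.05,0],[.05,.014]]
def dark(c,P,z,r=2):
    g=c['img'].mean(2); u,v=np.round(proj(c,[*P,z])[0]).astype(int)
    w0=g[v-4:v+5,u-5:u+6]; 
    for _ in range(3):
        w=g[v-r:v+r+1,u-r:u+r+1]; w=np.clip(np.percentile(w0,75)-8-w,0,None); Y,X=np.mgrid[v-r:v+r+1,u-r:u+r+1]
        p=[(w*X).sum()/w.sum(),(w*Y).sum()/w.sum()]; u,v=int(round(p[0])),int(round(p[1]))
    return np.array(p)
for nm,c,C,yaw,z in(('rest',s0,(.5357,.0155),-13.4,.016),('held',s1,(.4852,.2689),7.5,.0496+.016)):
    E=pl(C,yaw,H); M=np.array([ray(c,dark(c,e,z),z)[0,:2] for e in E])
    print(nm,'expected',E.round(4).tolist(),'meas',M.round(4).tolist(),'diff mm',((M-E)*1000).round(1).tolist())
# corners overlay: held plate top, expected; bottom plate lands/dowels expected on s0
k=8; a=crop(s0,183,125,50,40,k); b=crop(s1,183,115,50,40,k)
def dr(im,c,P,z,o,cl,poly=1):
    q=(proj(c,np.c_[P,np.full(len(P),z)])-o+.5)*k
    if poly: cv2.polylines(im,[q.round().astype('i4')],True,cl,1)
    else:
        for x in q: cv2.circle(im,tuple(x.round().astype(int).tolist()),2,cl,-1)
R=lambda x0,x1,y:np.array([[x0,-y],[x1,-y],[x1,y],[x0,y]])
B=((.4852,.2689),7.5)
dr(a,s0,pl(*B,R(-.06,.06,.025)),.024,[183,125],(0,0,255)); dr(a,s0,pl(*B,R(-.06,.06,.025)),0,[183,125],(0,255,0))
dr(a,s0,pl(*B,H),.024,[183,125],(0,0,255),0); dr(a,s0,pl(*B,H),.038,[183,125],(255,0,0),0)
dr(b,s1,pl(*B,R(-.06,.06,.028)),.0656,[183,115],(0,0,255)); dr(b,s1,pl(*B,H),.0656,[183,115],(0,0,255),0)
cv2.imwrite('pics/ov.png',np.hstack([a,b]))
E
python3 m3.py
```

```text
rest expected [[0.4871, 0.0271], [0.5876, 0.0175]] meas [[0.4877, 0.0244], [0.5879, 0.0146]] diff mm [[0.6, -2.7], [0.3, -2.9]]
held expected [[0.4356, 0.2624], [0.5329, 0.2893]] meas [[0.4356, 0.2598], [0.5331, 0.3053]] diff mm [[-0.0, -2.5], [0.1, 16.0]]
```

View pics/ov.png

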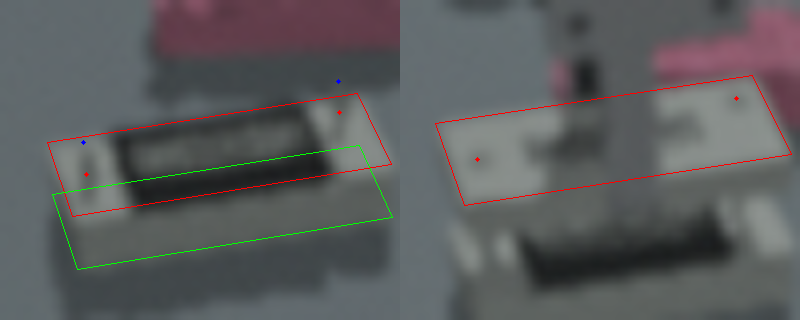

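The side camera has a constant -2.7 mm y bias at rest, and the held mid hole shows -2.5 mm. So the held plate sits over the dowels to within about 0.5 mm. I'll lower it gently onto the tips while watching the force.

{"method": "servo_tool", "body": {
  "commands": [
    [[0,0.005,0,0,0,0,1],[0,0.009,0,0,0,0,1],[0,0.012,0,0,0,0,1],[0,0.014,0,0,0,0,1],[0,0.016,0,0,0,0,1],[0,0.016,0,0,0,0,1]]
  ]
}}

```text
t: 5.7
tool_pos: [0.4853, 0.2688, 0.0374]
orientation: [-0.705, 0.706, 0.047, -0.046]
wrist_force: [0.8, -2.9, -0.9]
width: 0.0558
```

{"method": "servo_tool", "body": {
  "commands": [
    [[0,0.001,0,0,0,0,1],[0,0.002,0,0,0,0,1],[0,0.003,0,0,0,0,1],[0,0.004,0,0,0,0,1],[0,0.004,0,0,0,0,1]]
  ]
}}

```text
t: 6.2
tool_pos: [0.4852, 0.2689, 0.0333]
orientation: [-0.706, 0.706, 0.046, -0.046]
wrist_force: [1.3, -2.3, -1.1]
width: 0.0557
```

```bash
python3 - <<'E'
from station import ctrl, viewer
from h import *
s=ctrl.read_state();print(s['wrist_force'],s['moment'])
c=viewer.camera('side'); pickle.dump(c,open('side2.pkl','wb'))
cv2.imwrite('pics/low.png',crop(c,178,110,62,55,10))
E
```

```text
[ 1.29131322 -2.27652304 -1.05270635] [-0.47044806 -0.25604409  0.0286231 ]
```

View pics/low.png

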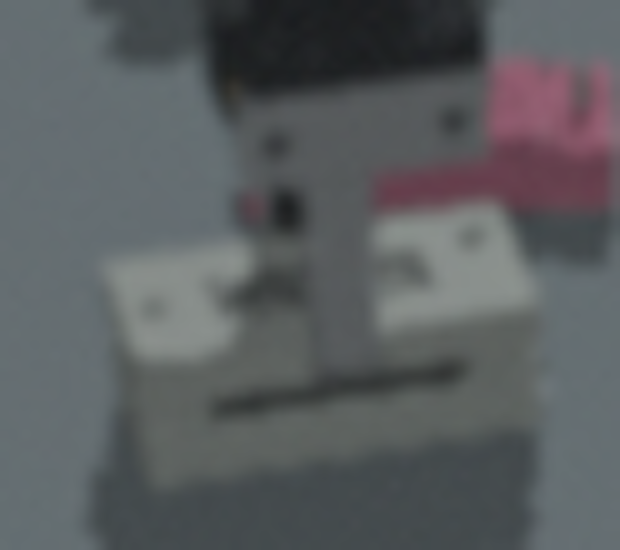

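The plate is level and threaded on both dowels, with only a thin dark gasket strip showing from (215,410) to (465,370) and no vertical force. I'll press it down in small steps.

{"method": "servo_tool", "body": {
  "commands": [
    [[0,0.001,0,0,0,0,1],[0,0.002,0,0,0,0,1],[0,0.003,0,0,0,0,1],[0,0.0035,0,0,0,0,1],[0,0.004,0,0,0,0,1],[0,0.004,0,0,0,0,1]]
  ]
}}

```text
t: 6.85
tool_pos: [0.4852, 0.2691, 0.0299]
orientation: [0.706, -0.706, -0.047, 0.046]
wrist_force: [-1.4, -3.6, 6.8]
width: 0.0557
```

{"method": "servo_tool", "body": {
  "commands": [
    [[0,0.0005,0,0,0,0,1],[0,0.001,0,0,0,0,1],[0,0.0015,0,0,0,0,1],[0,0.002,0,0,0,0,1],[0,0.002,0,0,0,0,1],[0,0.002,0,0,0,0,1]]
  ]
}}

```text
t: 7.45
tool_pos: [0.4853, 0.2691, 0.0282]
orientation: [0.706, -0.706, -0.047, 0.046]
wrist_force: [-2.7, -5.6, 10.9]
width: 0.0557
```

{"method": "servo_tool", "body": {
  "commands": [
    [[0,0.0005,0,0,0,0,1],[0,0.001,0,0,0,0,1],[0,0.001,0,0,0,0,1],[0,0.001,0,0,0,0,1],[0,0.001,0,0,0,0,1]]
  ]
}}

```text
t: 7.95
tool_pos: [0.4853, 0.269, 0.0275]
orientation: [0.706, -0.706, -0.047, 0.046]
wrist_force: [-4.6, -6.1, 14.7]
width: 0.0557
```

{"method": "servo_tool", "body": {
  "commands": [
    [[0,0.0004,0,0,0,0,1],[0,0.0008,0,0,0,0,1],[0,0.0008,0,0,0,0,1],[0,0.0008,0,0,0,0,1],[0,0.0008,0,0,0,0,1],[0,0.0008,0,0,0,0,1],[0,0.0008,0,0,0,0,1],[0,0.0008,0,0,0,0,1]]
  ]
}}

```text
t: 8.75
tool_pos: [0.4853, 0.2691, 0.0274]
orientation: [0.706, -0.706, -0.047, 0.046]
wrist_force: [-8.6, -7.6, 24.4]
width: 0.0561
```

```bash
python3 - <<'E'
from station import ctrl, viewer
from h import *
c=viewer.camera('side'); pickle.dump(c,open('side3.pkl','wb'))
cv2.imwrite('pics/home.png',crop(c,178,110,62,55,10))
for _ in range(3):
    s=ctrl.read_state();print(s['t'],s['tool_pos'],s['wrist_force'],s['width']); viewer.camera('side')
E
```

```text
8.8 [0.48528596 0.26906938 0.02741845] [-9.56779167 -8.05499781 24.5664305 ] 0.05566563089897312
8.85 [0.48528918 0.26906411 0.02741082] [-8.89673602 -9.23599218 24.15330914] 0.055658766343661195
8.9 [0.48531639 0.26906398 0.02742664] [-8.3415056  -7.94451375 24.1785806 ] 0.05552777203848983
```

View pics/home.png

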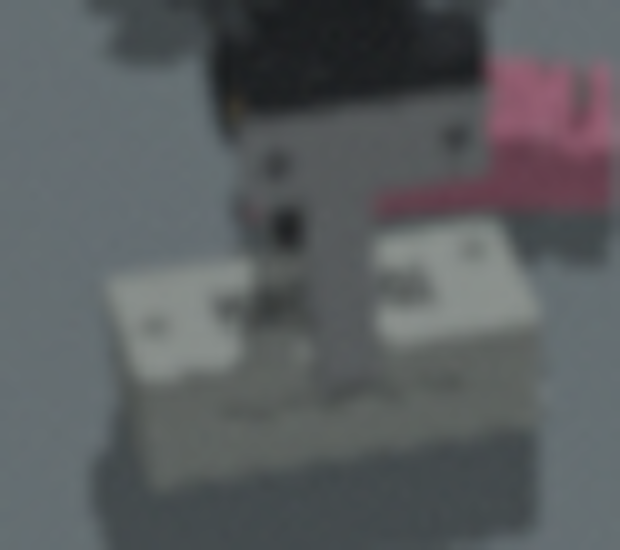

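The gasket gap is closed along the whole joint at about (340,390), and the plate sits level on the lands. The last 0.8 mm of commanded travel only raised the force, to a steady 24 N, so it is on the hard stop.

```bash
python3 -c "
from station import ctrl
print(ctrl.close_job())"
```

```text
the job is handed in; nothing more can be done
None
```

The long top plate is on the bottom plate the right way round, threaded over both dowels and pressed home. I handed the job in with the fingers still gripping it and pushing down.

- **Seating:** The TCP stopped at z = 27.4 mm. The plate was gripped with the TCP 3.5 mm above its underside, so the underside is at about 24 mm. The last 0.8 mm of commanded travel moved it only 0.1 mm and raised the push from about 15 N to 24 N, so it is on the hard lands.
- **Picture:** The final side view shows the plate level and the dark gasket strip gone. The bottom plate did not visibly move between the last two side views.
- **Steadiness:** Over the last readings the pose held within 0.05 mm, and the push stayed at about 24 N.
- **Disagreements:** The side camera read about 2.7 mm lower in y than the top camera, and I compensated for this. The automatic measurement of the off-centre hole while hovering locked on to the wrong spot, so I judged that hole by eye. The top view was blocked by the arm during the placing.
- **Sideways force:** About 8 N remains in both x and y, probably from the dowels touching the sides of their holes.

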